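# Show the ring molecule tile to the inspection camera

### The job

On the demonstration table, swing the lamp arm well clear of the rack by its red knob, so that the bar points away from the robot. Then lift the tile with the ring of six black balls out of the rack by its wooden tab and show it to the inspection camera: the middle of its white panel on the lens's line of sight and 150 mm in front of the lens, ball side square to the lens (leaning back to match the camera's downward slant) and tab uppermost. Finish while holding it there still in the air; leave the lamp clear, and do not touch the camera or disturb the other tiles and glassware.

Things in the scene. Friction and masses are not known exactly. Their poses are not given: they have to be found in the camera images.
- lamp (a joint): swing angle of the lamp bar (rad) about the upright post: at 0 the bar lies along the rack, over the tiles; it grows as the bar swings clockwise seen from above, its free end going away from the robot (+x); limits -0.2 and 1.75. About 1.2 is well clear. It stays where it is left; light friction (0.12 N m). The white bar is 50 mm wide, reaches 370 mm from the post and lies 154 to 174 mm above the table (post top 178 mm).
- lamp_hinge (a point): point on the vertical axis of the lamp's hinge, at the height of the middle of the red knob (196 mm above the table)
- lamp_knob (a point): middle of the red upright round knob on the lamp bar, 20 mm in diameter, standing free for 42 mm above the bar, 160 mm from the hinge axis; it turns with the bar and can be pinched from above or pushed
- ring_tile_tab (a point): middle of the plain wooden grip tab on top of the ring tile: tab 12 mm thick (x), 30 mm wide (y), 40 mm tall (z), so its top is 20 mm above this point and the panel's upper edge 20 mm below. Axes are the tile's: x out of the ball side (front), z up to the tab's end. The tile weighs about 90 g and stands loose in the rack's groove, 15 mm deep: lift it straight up more than 20 mm.
- ring_tile_centre (a point): middle of the ring tile's white panel (64 x 64 mm, 8 mm thick; the ring of six black balls stands out 7 mm on its +x side), 52 mm straight below ring_tile_tab; same axes as the tile
- ring_front (a point): a point in the air 50 mm in front of the panel's middle, on the ball side; it moves with the tile
- ring_tile: the ring tile; origin at the middle of its lower edge, 32 mm below the panel's middle; x out of the ball side, z up
- rack: fixed dark wooden rack, 60 x 270 mm and 22 mm high, with one lengthwise groove (along its y) in which the three tiles stand side by side 80 mm apart, in any order, ball sides to its +x; origin at the middle of its underside
- lens (a point): middle of the front glass of the inspection camera. Its x axis is the line of sight, out of the lens and slanting down 0.15 to 0.4 rad; y is level; z is the camera's up. The camera head is a grey box 60 x 54 x 46 mm behind the lens with a black barrel; it sits about 260 mm above the table on a column and turns if knocked.
- cam_stand: fixed stand of the camera, column 260 mm tall and base plate 120 x 120 mm; origin on the table below the head's pivot, x the horizontal heading in which the camera looks
- cross_tile: another tile of the same size (large black ball, four yellow balls), bystander in the rack; origin at the middle of its lower edge
- line_tile: another tile of the same size (a black ball between two red ones), bystander in the rack; origin at the middle of its lower edge
- amber_bottle: small amber bottle with yellow cap, 30 mm wide, 65 mm tall, bystander; origin under its middle
- beaker: glass beaker, 68 mm wide, 90 mm tall, bystander; origin under its middle
- pot: white enamel pot with two ears, 116 mm wide, 68 mm tall, bystander; origin under its middle
Not all that is in view belongs to the job. What is shaped like the ring_tile but blue or pink is not meant.

How it is judged:
On the way, in this order (a step that is already met when the one before it is completed fails the run):
1. lamp bar swung at least 1.0 rad, clear of the rack, the ring tile still standing in the rack (value of joint lamp above 1 rad and distance of ring_tile_centre from where it was at the start of the episode below 0.015 m), for 0.2 s.
2. ring tile lifted out of the rack (at least 50 mm up) in the fingers (height (world z) of ring_tile_centre above 0.089 m and contact force between ring_tile and the fingers above 1 N), for 0.2 s.
At the end, for the whole second after the job is handed in: Ring tile held still in the fingers, panel middle over 130 mm above the table, 125 to 175 mm in front of the lens and within 22 mm of its line of sight; balls to the lens, square and level within 0.18 rad, tab uppermost, not touching the camera; lamp still swung over 1.0 rad (x of ring_tile_centre in the frame of lens between 0.125 and 0.175 m and y of ring_tile_centre in the frame of lens between -0.022 and 0.022 m and z of ring_tile_centre in the frame of lens between -0.022 and 0.022 m and angle between the x axis of ring_tile_centre and the x axis of lens, either way round below 0.18 rad and angle between the y axis of ring_tile_centre and the y axis of lens, either way round below 0.18 rad and x of ring_front in the frame of lens below 0.15 m and angle between ring_tile_centre's own z axis and vertical below 0.8 rad and height (world z) of ring_tile_centre above 0.13 m and contact force between ring_tile and the fingers above 1 N and contact force between ring_tile and cam_stand below 0.2 N and linear speed of ring_tile below 0.03 m/s and angular speed of ring_tile below 0.2 rad/s and value of joint lamp above 1 rad); the arm keeps its last pose, push and grip.
It fails at once if another tile or a piece of glassware was shifted more than 30 mm (distance of any of cross_tile, line_tile, amber_bottle, beaker, pot from where it was at the start of the episode above 0.03 m).
It fails at once if the camera was knocked out of its aim or touched by robot or tile (distance of lens from where it was at the start of the episode above 0.006 m or contact force between cam_stand and the arm above 0.5 N or contact force between cam_stand and the fingers above 0.5 N or contact force between cam_stand and ring_tile above 0.5 N).
It also fails if it takes over 46 s, if anything falls off the work surface, if the arm or the gripper's body presses on something with over 40 N, if the wrist force passes 120 N, or if a joint passes its speed limit or range.

### The arm

A 6-joint arm with a two-finger parallel gripper is mounted at the origin on the work surface. World frame = base frame: x ahead of the robot, y to its left, z up, the work surface at z = 0. Lengths are in m, angles in rad, forces in N, time in s.
With the tool pointing down it reaches from about 0.35 to 0.775 m from the base axis. Payload 7.3 kg.
Tool frame: the origin (TCP) lies midway between the tips of the shut fingers; the grasp point (between the pads) lies 19 mm behind it (robot.tcp_to_grasp is the distance from the TCP to the grasp point, in m); x points along the fingers, z is the direction in which the jaws open and shut, and the axes are right-handed (so a half turn about x gives the same grasp; the last joint's range is limited). The gripper opens to 92 mm and grips with 3 to 60 N. Pads are 19 mm wide; open, the fingers measure 130 mm over their backs; the gripper's body (75 mm by 190 mm) begins 47 mm behind the grasp point.
Start: joints at [-1.256, 0.342, 1.524, -0, 1.275, -0.146], TCP at [0.233, -0.47, 0.227] pointing down, gripper open.
Joint ranges: [-2.53, 2.53], [-0.77, 2.02], [0.04, 2.7], [-1, 4.14], [0.28, 2.66], [-3.11, 3.11]. Speed limits (rad/s): [2.57, 2.57, 3.14, 3.14, 3.14, 3.14].

### API

Orientations are given as [roll, pitch, yaw] about the fixed x, y, z axes, in that order (R = Rz(yaw) Ry(pitch) Rx(roll)).
In Python, from cell import robot gives the robot as it stands.
- The arm moves only by the tool move_arm, never from a script. Its argument "deltas" is a list of rows, each an object with "dp": the shift along the tool's x, y, z in m, a list of three; "turn": the turn, a rotation vector about the tool's x, y, z in degrees, a list of three. A call has 1 to 10 rows; each row is the pose to reach, as a shift and turn from the pose commanded when the call began, along the tool's axes at that moment; what a row does not reach only later rows make up. A row lasts 1/10 s, in which the tool goes at most 50 mm and 8.59 degrees, less where a joint would pass 70% of its speed; a pose out of reach is approached as far as the arm can. A call with a gripper value outside its range is refused whole. "hand" is the finger opening in m, from 0 to 0.0918, set as the call begins (left out, the last holds). The fingers move at their own pace and stop on an object; "squeeze" is the grip in N (left out, the last holds). Time passes only in rows, so rows that repeat a pose let the fingers close. It gives the time, the measured TCP pose, the force and the opening at its end, in the units of the state.
- robot.observe(): the state, without advancing time (a new reading comes with each control period).
- robot.read_camera(name): name is "scene" or "top"; returns (picture, depth): 480x640x3 uint8, red, green, blue; 480x640 float32, m along the optical axis (not along the pixel's ray), 0 where there is no reading.
- robot.camera_info(name): a dict with "fx", "fy", "cx", "cy" (pixels), "R" (3x3) and "t" (3): a world point X has camera coordinates R X + t. Camera axes: x right, y down, z forward; pixel columns grow to the right and rows downward; lengths in m; the calibration is good to about 2 mm. A picture is of the moment at which its call begins. camera_info takes no time and is no camera call.
- robot.hand_in(): hands the job in, once; it reports no verdict.
The state is a dict: "time": time; "qpos": joint angles; "qvel": joint speeds; "joint_efforts": joint torques, N m; "tool_pos": TCP position; "tool_rot": TCP orientation; "contact_force": force on the tool from outside, world axes, zero at the start; "torque": the same for the moment, N m; "opening": finger opening in m.
Only numpy, scipy, OpenCV 4.12 (cv2) and the standard library are available. Lean on these libraries where they do the work, as an engineer would, in place of code of your own. Each camera call takes 0.05 s, during which the arm holds its last target.

## Working session

There is one attempt and no reset: what is moved stays moved. The work goes in short steps, Python scripts to look and compute and a tool call to move; the robot and the scene stay as the last step left them, time stands still between calls to the robot, and variables do not carry over. Pictures are saved under pics/ and viewed, and the job is handed in when it is done.

Besides the shell and the picture viewer there is one more tool, called as name([rows], argument=value, ...), one row to a line, values as JSON. move_arm: Moves the arm, as the interface text tells. Its arguments: {"type":"object","properties":{"deltas":{"type":"array"},"hand":{"type":"number"},"squeeze":{"type":"number"}},"required":["deltas"]}

```bash
ls; mkdir -p pics
python3 - <<'E'
from cell import robot
import cv2,numpy as np
print(robot.observe())
for n in("scene","top"):
    p,d=robot.read_camera(n); i=robot.camera_info(n); print(n,i)
    cv2.imwrite(f"pics/{n}0.png",p[:,:,::-1]); np.savez(f"{n}0.npz",p=p,d=d)
E
```

```text
pics
{'time': 0.0, 'qpos': array([-1.25597958e+00,  3.42750124e-01,  1.52500660e+00,  5.93118564e-06,
        1.27542880e+00, -1.46013140e-01]), 'qvel': array([ 0.00230874, -0.00114015, -0.00020673,  0.00024883,  0.00017149,
       -0.00159074]), 'joint_efforts': array([ 1.56500249e-03, -4.31242347e+01, -2.44214505e+01,  7.17912731e-02,
        5.60877775e-02, -1.41909672e-04]), 'tool_pos': array([ 0.23334958, -0.46983054,  0.22603439]), 'tool_rot': array([2.99201892, 1.56920345, 1.88205075]), 'contact_force': array([ 0.39472097, -0.08810396, -0.01315356]), 'torque': array([-0.067394  , -0.0552496 , -0.03366925]), 'opening': 0.09164940613619005}
scene {'fx': 531.3324953816334, 'fy': 531.3324953816334, 'cx': 319.85960380359944, 'cy': 241.0976815889809, 'R': array([[ 0.29065111,  0.95676035, -0.01147039],
       [ 0.83417915, -0.25924823, -0.48676021],
       [-0.46868654,  0.13190903, -0.87346032]]), 't': array([-0.198047  , -0.37130148,  1.44927975])}
top {'fx': 490.9762425830665, 'fy': 490.9762425830665, 'cx': 322.35518473616105, 'cy': 243.8326184019674, 'R': array([[ 0.00332794, -0.99999125,  0.00253327],
       [-0.98115733, -0.00375462, -0.19317399],
       [ 0.19318181, -0.00184267, -0.98116125]]), 't': array([0.03047835, 0.5754287 , 1.05822833])}
```

View pics/scene0.png

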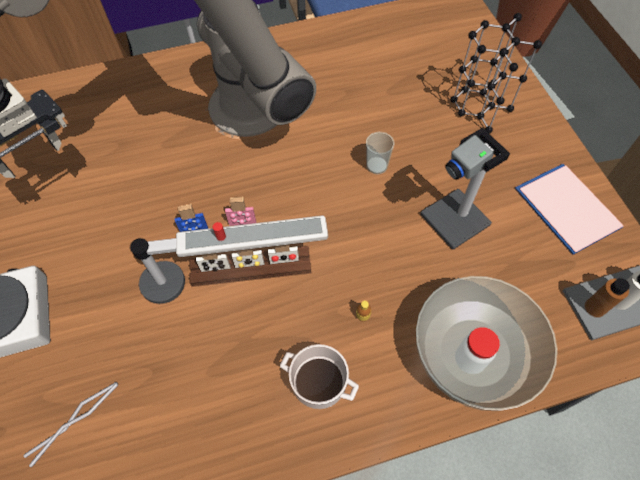

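View pics/top0.png

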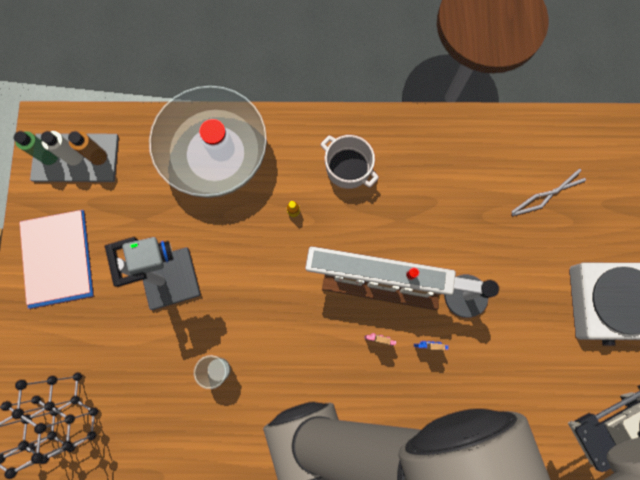

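```bash
cat > h.py <<'E'
import numpy as np,cv2
from cell import robot
def crop(n,f,x0,y0,w,h,s,out):
    p=np.load(f)['p'][y0:y0+h,x0:x0+w,::-1]
    cv2.imwrite(out,cv2.resize(p,None,fx=s,fy=s,interpolation=cv2.INTER_CUBIC))
def ray(n,u,v):
    i=robot.camera_info(n);R=i['R'];c=-R.T@i['t']
    return c,R.T@np.array([(u-i['cx'])/i['fx'],(v-i['cy'])/i['fy'],1.])
def atz(n,u,v,z):
    c,d=ray(n,u,v); return c+d*(z-c[2])/d[2]
def atd(n,f,u,v):
    c,d=ray(n,u,v); return c+d*np.load(f)['d'][int(round(v)),int(round(u))]
def tri(u1,v1,u2,v2):
    c1,d1=ray('scene',u1,v1);c2,d2=ray('top',u2,v2)
    A=np.stack([d1,-d2],1);s=np.linalg.lstsq(A,c2-c1,rcond=None)[0]
    a=c1+s[0]*d1;b=c2+s[1]*d2
    return (a+b)/2,np.linalg.norm(a-b)
def cloud(n,f):
    i=robot.camera_info(n);d=np.load(f)['d'];v,u=np.mgrid[:480,:640]
    P=np.stack([(u-i['cx'])/i['fx']*d,(v-i['cy'])/i['fy']*d,d],-1)
    return (P-i['t'])@i['R']
def proj(n,X):
    i=robot.camera_info(n);c=i['R']@np.array(X)+i['t'];return c[0]/c[2]*i['fx']+i['cx'],c[1]/c[2]*i['fy']+i['cy']
E
python3 - <<'E'
from h import *
crop('scene','scene0.npz',125,180,210,130,3.8,'pics/s_rack.png')
crop('top','top0.npz',295,230,210,130,3.8,'pics/t_rack.png')
crop('scene','scene0.npz',410,120,110,130,4.6,'pics/s_cam.png')
crop('top','top0.npz',95,220,120,100,6,'pics/t_cam.png')
E
```

```text
(no output)
```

View pics/s_rack.png

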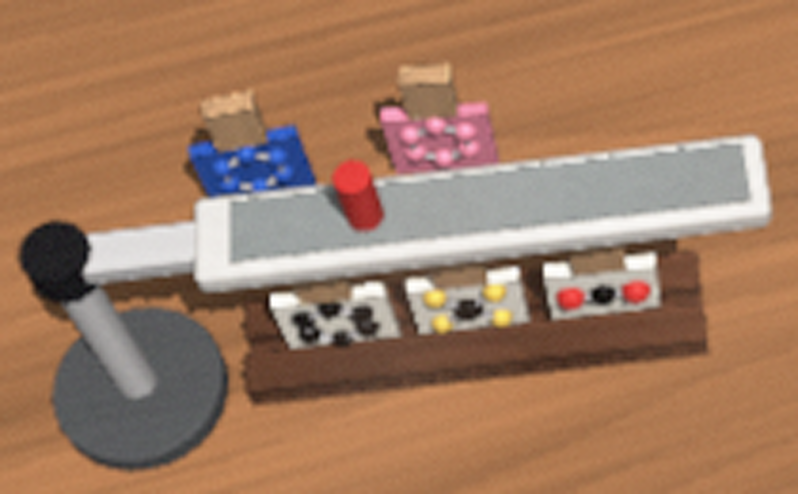

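View pics/t_rack.png

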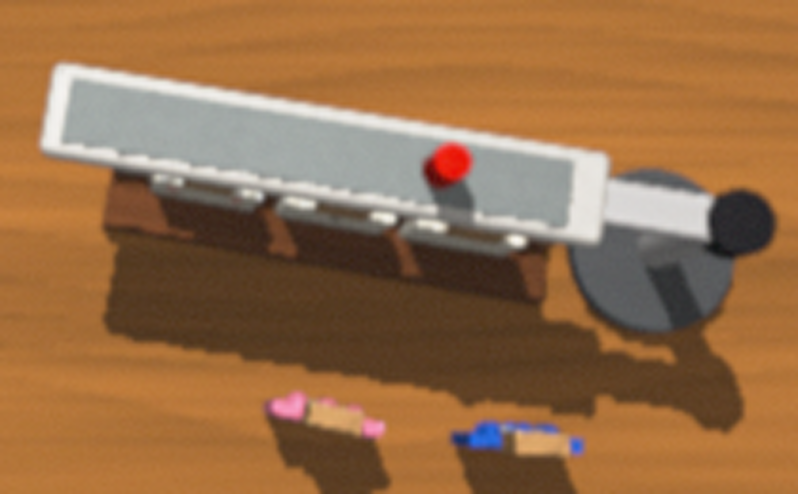

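View pics/s_cam.png

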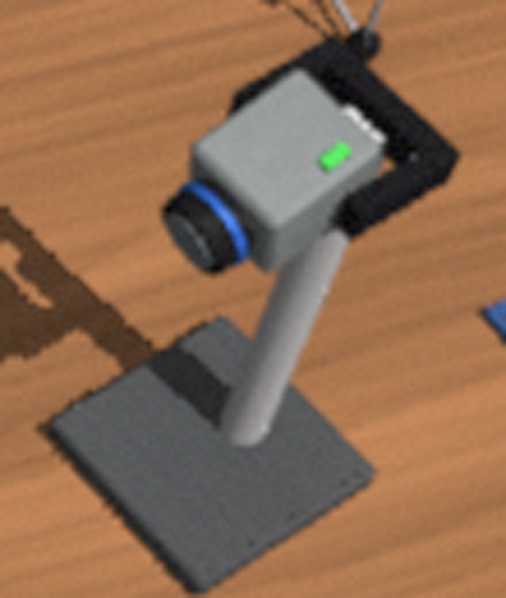

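View pics/t_cam.png

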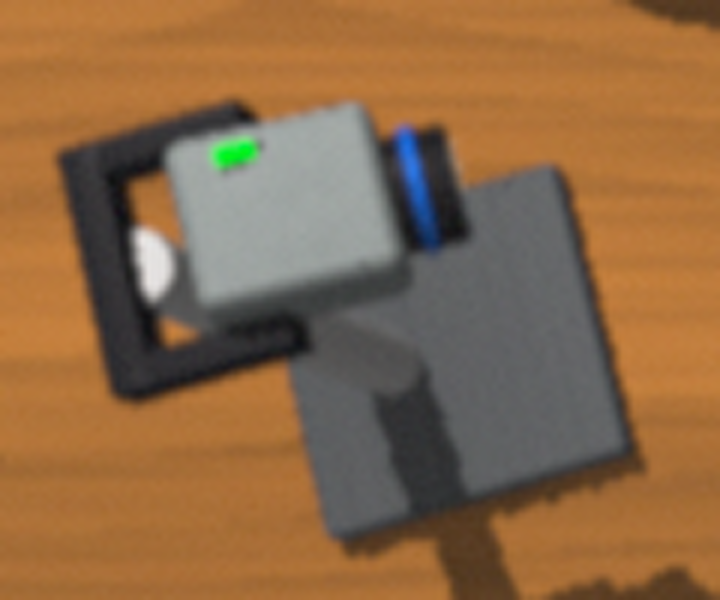

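Run:
```python
from h import *
f=lambda a:np.round(a,4)
k,e=tri(217.6,226.8,414.2,272.9);print('knobtop',f(k),e)
hh,e=tri(140,247.9,490,288.4);print('hinge cap',f(hh),e)
for u,v in[(490,288),(414,273)]:print(f(atd('top','top0.npz',u,v)))
for u,v in[(140,248),(218,227)]:print(f(atd('scene','scene0.npz',u,v)))
C=cloud('top','top0.npz');S=cloud('scene','scene0.npz')
# rack region
for n,P in(('top',C),('scene',S)):
    img=np.load(f'{n}0.npz')['p'].astype(int)
    m=(P[...,2]>0.148)&(P[...,2]<0.182)&(P[...,0]>0.3)&(P[...,0]<.7)&(abs(P[...,1])<.4)
    Q=P[m];print(n,len(Q),f(Q.min(0)),f(Q.max(0)),f(np.median(Q,0)))
    r=cv2.minAreaRect((Q[:,:2]*1000).astype(np.float32));print(r)
    # lens head
    m=(P[...,2]>0.2)&(P[...,0]>0.25)&(P[...,0]<.75)&(P[...,1]>.2)&(P[...,1]<.6)
    Q=P[m];print('head',len(Q),f(Q.min(0)),f(Q.max(0)))
# base plate corners top: crop px
for x,y in[(300,370),(555,168),(632,452),(340,537)]:
    print('plate',f(atz('top',95+x/6,220+y/6,0.01)))
for x,y in[(45,428),(222,318),(374,472),(200,592)]:
    print('plateS',f(atz('scene',410+x/4.6,120+y/4.6,0.01)))
```

```text
knobtop [ 0.4889 -0.1444  0.2082] 0.0007589174956050342
hinge cap [ 0.4639 -0.3032  0.1661] 0.001619290370790429
[ 0.4634 -0.3002  0.1773]
[ 0.4875 -0.1429  0.2163]
[ 0.4719 -0.2997  0.178 ]
[ 0.4942 -0.1431  0.2154]
top 4237 [ 0.4467 -0.3178  0.1528] [0.5463 0.0657 0.1815] [ 0.4947 -0.1044  0.174 ]
((493.1842346191406, -126.75279235839844), (386.4918518066406, 51.01887130737305), 80.73056030273438)
head 2458 [0.2508 0.3086 0.2005] [0.5467 0.5889 0.2913]
scene 4331 [ 0.4475 -0.3192  0.1482] [0.5506 0.4    0.1818] [ 0.5031 -0.1088  0.1735]
((510.7811584472656, 38.7486572265625), (720.3600463867188, 78.01597595214844), 85.99697875976562)
head 2055 [0.2525 0.3057 0.2017] [0.5511 0.5869 0.2906]
plate [0.4931 0.445  0.01  ]
plate [0.5731 0.3506 0.01  ]
plate [0.4617 0.3146 0.01  ]
plate [0.4288 0.4249 0.01  ]
plateS [0.4683 0.313  0.01  ]
plateS [0.4323 0.4282 0.01  ]
plateS [0.5428 0.4629 0.01  ]
plateS [0.5805 0.35   0.01  ]
```

```bash
cat >> h.py <<'E'
from scipy.spatial.transform import Rotation as Ro
def pose():
    s=robot.observe();return np.array(s['tool_pos']),Ro.from_euler('xyz',s['tool_rot']).as_matrix()
def delta(p,Rm,p2,R2):
    return np.round(Rm.T@(np.array(p2)-p)*1000,1),np.round(Ro.from_matrix(Rm.T@R2).as_rotvec(degrees=True),2)
E
python3 - <<'E'
from h import *
p,R=pose();print(np.round(R,3))
# table z in both clouds
for n in('top','scene'):
    P=cloud(n,f'{n}0.npz')
    m=(abs(P[...,2])<.03)&(P[...,0]>.3)&(P[...,0]<.7)&(abs(P[...,1])<.5)
    Q=P[m];A=np.c_[Q[:,:2],np.ones(len(Q))]
    Q=Q[abs(Q[:,2]-np.median(Q[:,2]))<.005];A=np.c_[Q[:,:2],np.ones(len(Q))]
    print(n,np.linalg.lstsq(A,Q[:,2],rcond=None)[0],np.median(Q[:,2]))
E
```

```text
[[-0.     0.896  0.445]
 [ 0.001  0.445 -0.896]
 [-1.     0.    -0.001]]
top [ 0.00029582  0.00035117 -0.00070434] -0.0005686343864489111
scene [ 0.00112681 -0.00045997 -0.00136589] -0.0007615819696543538
```

```bash
cat >> h.py <<'E'
def down(ang): # tool down, tool z at world angle ang (deg)
    a=np.radians(ang);z=np.array([np.cos(a),np.sin(a),0]);x=np.array([0,0,-1.]);return np.stack([x,np.cross(z,x),z],1)
E
python3 - <<'E'
from h import *
p,R=pose();print(p,delta(p,R,[.490,-.143,.250],down(-9)))
E
```

```text
[ 0.23335211 -0.46988279  0.22609731] (array([ -23.6,  375.2, -178.7]), array([-5.46e+01, -7.00e-02, -5.00e-02]))
```

move_arm([
  {"dp": [-0.024,0.1,-0.05],"turn": [-14,0,0]},
  {"dp": [-0.024,0.375,-0.179],"turn": [-54.6,0,0]},
  {"dp": [-0.024,0.375,-0.179],"turn": [-54.6,0,0]},
  {"dp": [-0.024,0.375,-0.179],"turn": [-54.6,0,0]},
  {"dp": [-0.024,0.375,-0.179],"turn": [-54.6,0,0]},
  {"dp": [-0.024,0.375,-0.179],"turn": [-54.6,0,0]},
  {"dp": [-0.024,0.375,-0.179],"turn": [-54.6,0,0]},
  {"dp": [-0.024,0.375,-0.179],"turn": [-54.6,0,0]},
  {"dp": [-0.024,0.375,-0.179],"turn": [-54.6,0,0]},
  {"dp": [-0.024,0.375,-0.179],"turn": [-54.6,0,0]},
], hand=0.06)

```text
time: 1.1
tool_pos: [0.4908, -0.1409, 0.2503]
tool_rot: [2.302, 1.57, 2.149]
contact_force: [-0.3, -0.4, -0.0]
opening: 0.0601
```

Run:
```python
from h import *
p,R=pose();print(p,delta(p,R,[.490,-.143,.250],down(-9)))
for n in("scene","top"):
    q,d=robot.read_camera(n); np.savez(f"{n}1.npz",p=q,d=d)
    print(n,proj(n,p))
crop('scene','scene1.npz',125,150,210,150,3.8,'pics/s1.png')
crop('top','top1.npz',330,210,170,140,4.2,'pics/t1.png')
```

```text
[ 0.49079155 -0.14092506  0.25027869] (array([ 0.3, -2.2, -0.5]), array([ 0.23, -0.03, -0.03]))
scene (np.float64(215.38434025060917), np.float64(215.5688788998193))
top (np.float64(416.28953183062845), np.float64(268.74920122498617))
```

View pics/s1.png

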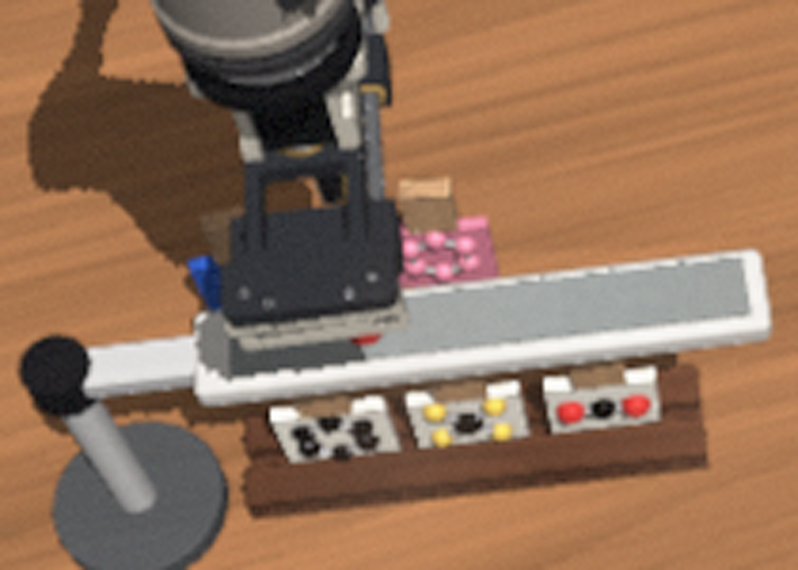

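View pics/t1.png

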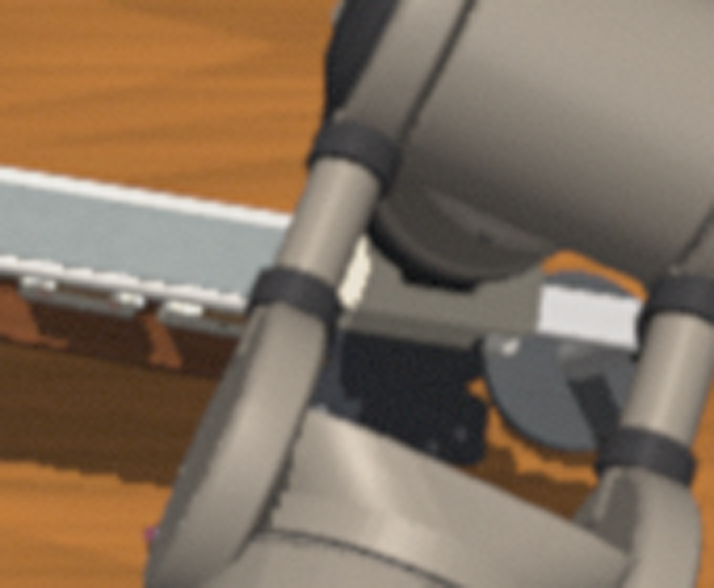

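Run:
```python
from h import *
p,R=pose()
for dx,dy,dz in[(0,0,.03),(0,0,.05),(0,.01,.05),(0,-.01,.05),(-.066,.037,.06),(-.066,-.037,.06),(-.066,.037,.095),(-.066,-.037,.095)]:
    x=p+R@[dx,dy,dz];u=np.array(proj('scene',x));print((dx,dy,dz),np.round((u-[125,150])*3.8))
S=cloud('scene','scene1.npz')
for x,y in[(310,335),(310,310),(310,270),(310,225),(310,180),(366,338)]:
    X=S[int(150+y/3.8),int(125+x/3.8)];print(x,y,np.round(X,3),np.round(R.T@(X-p),3))
```

```text
(0, 0, 0.03) [341. 301.]
(0, 0, 0.05) [343. 337.]
(0, 0.01, 0.05) [364. 334.]
(0, -0.01, 0.05) [322. 339.]
(-0.066, 0.037, 0.06) [400. 273.]
(-0.066, -0.037, 0.06) [233. 294.]
(-0.066, 0.037, 0.095) [405. 341.]
(-0.066, -0.037, 0.095) [234. 362.]
310 335 [ 0.578 -0.161  0.324] [-0.074 -0.003  0.09 ]
310 310 [ 0.586 -0.155  0.356] [-0.106  0.003  0.097]
310 270 [ 0.568 -0.152  0.357] [-0.107  0.004  0.078]
310 225 [ 0.532 -0.149  0.338] [-0.088  0.001  0.043]
310 180 [ 0.262 -0.165 -0.002] [ 0.253 -0.057 -0.221]
366 338 [ 0.581 -0.137  0.316] [-0.066  0.02   0.089]
```

move_arm([
  {"dp": [0.03,-0.002,0]},
  {"dp": [0.064,-0.002,0]},
  {"dp": [0.064,-0.002,0]},
  {"dp": [0.064,-0.002,0]},
])

```text
invalid input
```

move_arm([
  {"dp": [0,0,0]},
  {"dp": [0,0,0]},
  {"dp": [0,0,0]},
  {"dp": [0,0,0]},
  {"dp": [0,0,0]},
  {"dp": [0,0,0]},
], hand=0.0, squeeze=6)

```text
invalid input
```

move_arm([
  {"dp": [0.03,-0.002,0],"turn": [0,0,0]},
  {"dp": [0.064,-0.002,0],"turn": [0,0,0]},
  {"dp": [0.064,-0.002,0],"turn": [0,0,0]},
  {"dp": [0.064,-0.002,0],"turn": [0,0,0]},
])

```text
time: 1.6
tool_pos: [0.4889, -0.1462, 0.1871]
tool_rot: [3.128, 1.57, 2.97]
contact_force: [-0.9, -0.3, 0.4]
opening: 0.06
```

move_arm([
  {"dp": [0,0.002,0],"turn": [0,0,0]},
  {"dp": [0,0.002,0],"turn": [0,0,0]},
  {"dp": [0,0.002,0],"turn": [0,0,0]},
  {"dp": [0,0.002,0],"turn": [0,0,0]},
  {"dp": [0,0.002,0],"turn": [0,0,0]},
], hand=0.0, squeeze=6)

```text
time: 2.1
tool_pos: [0.4899, -0.1432, 0.187]
tool_rot: [-0.52, 1.57, -0.677]
contact_force: [-0.1, 0.2, 0.4]
opening: 0.0245
```

move_arm([
  {"dp": [0,0,0],"turn": [0,0,0]},
  {"dp": [0,0,0],"turn": [0,0,0]},
])

```text
time: 2.3
tool_pos: [0.4898, -0.1431, 0.1869]
tool_rot: [-0.451, 1.571, -0.608]
contact_force: [-0.5, -1.0, 1.5]
opening: 0.0197
```

move_arm([
  {"dp": [0,-0.0017,0.0231],"turn": [8.3,0,0]},
  {"dp": [0,-0.0067,0.0457],"turn": [16.6,0,0]},
  {"dp": [0,-0.0149,0.0674],"turn": [24.9,0,0]},
  {"dp": [0,-0.0261,0.0876],"turn": [33.2,0,0]},
  {"dp": [0,-0.0402,0.106],"turn": [41.5,0,0]},
  {"dp": [0,-0.0567,0.1222],"turn": [49.8,0,0]},
  {"dp": [0,-0.0755,0.1358],"turn": [58.1,0,0]},
  {"dp": [0,-0.0959,0.1466],"turn": [66.4,0,0]},
  {"dp": [0,-0.1178,0.1543],"turn": [74.7,0,0]},
  {"dp": [0,-0.1405,0.1588],"turn": [83,0,0]},
])

```text
time: 3.3
tool_pos: [0.6246, -0.3074, 0.1867]
tool_rot: [-1.872, 1.57, 2.8]
contact_force: [-4.4, 0.9, 3.5]
opening: 0.02
```

move_arm([
  {"dp": [0,0,0],"turn": [0,0,0]},
  {"dp": [0,0,0],"turn": [0,0,0]},
  {"dp": [0,0,0],"turn": [0,0,0]},
])

```text
time: 3.6
tool_pos: [0.6245, -0.3063, 0.1867]
tool_rot: [-1.606, 1.57, 3.073]
contact_force: [-1.2, -0.9, 1.0]
opening: 0.0196
```

move_arm([
  {"dp": [0,0,0],"turn": [0,0,0]},
  {"dp": [0,0,0],"turn": [0,0,0]},
  {"dp": [0,0,0],"turn": [0,0,0]},
  {"dp": [-0.05,0,0],"turn": [0,0,0]},
  {"dp": [-0.1,0,0],"turn": [0,0,0]},
  {"dp": [-0.1,-0.15,0.07],"turn": [-20,0,0]},
  {"dp": [-0.1,-0.27,0.14],"turn": [-40,0,0]},
  {"dp": [-0.1,-0.27,0.14],"turn": [-40,0,0]},
  {"dp": [-0.1,-0.27,0.14],"turn": [-40,0,0]},
  {"dp": [-0.1,-0.27,0.14],"turn": [-40,0,0]},
], hand=0.06)

```text
time: 4.6
tool_pos: [0.4, -0.4124, 0.2869]
tool_rot: [0.283, 1.57, -0.618]
contact_force: [0.7, -1.2, 0.2]
opening: 0.0599
```

move_arm([
  {"dp": [0,0,0],"turn": [0,0,0]},
  {"dp": [0,0,0],"turn": [0,0,0]},
  {"dp": [0,0,0],"turn": [0,0,0]},
])

```text
time: 4.9
tool_pos: [0.4026, -0.4117, 0.2868]
tool_rot: [1.079, 1.57, 0.172]
contact_force: [-0.7, -0.5, -0.4]
opening: 0.06
```

Run:
```python
from h import *
p,R=pose();print(p)
for n in("scene","top"):
    q,d=robot.read_camera(n); np.savez(f"{n}2.npz",p=q,d=d)
crop('scene','scene2.npz',125,160,210,150,3.8,'pics/s2.png')
crop('top','top2.npz',295,190,210,160,3.7,'pics/t2.png')
```

```text
[ 0.40256755 -0.41172107  0.2867987 ]
```

View pics/s2.png

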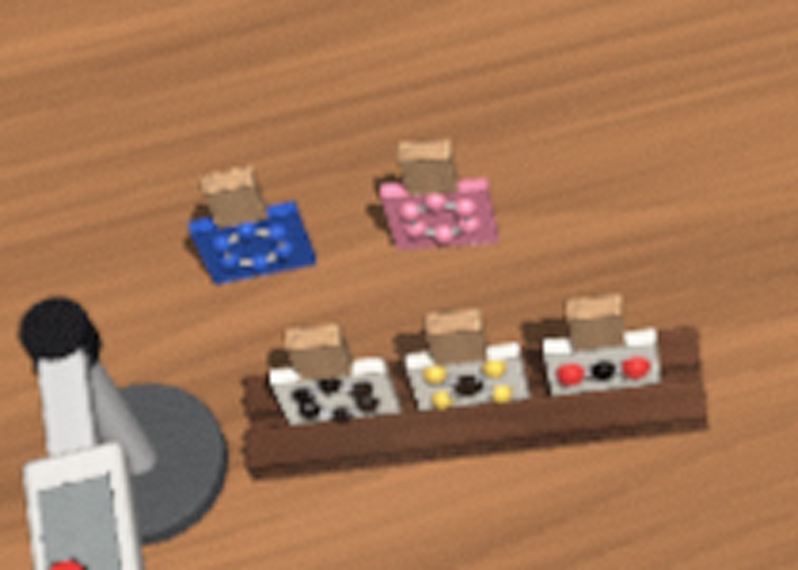

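View pics/t2.png

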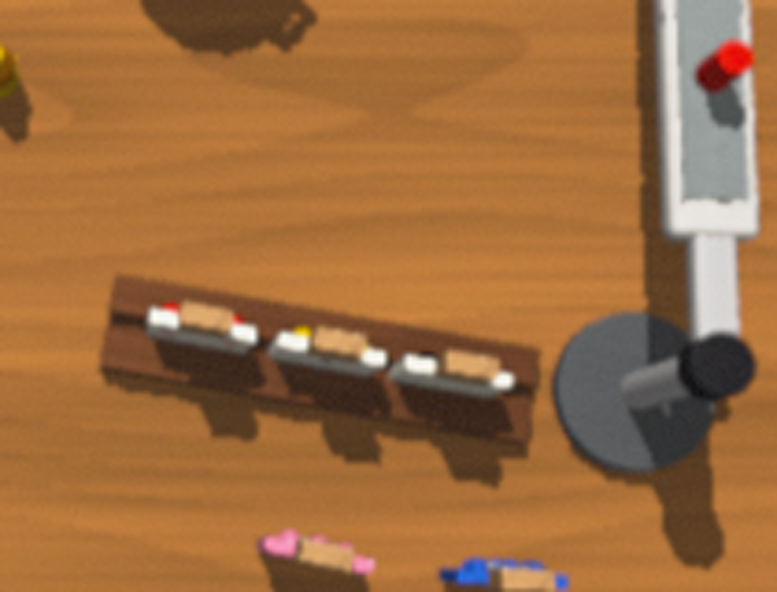

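Run:
```python
from h import *
T=lambda x,y,z:np.round(atz('top',295+x/3.7,190+y/3.7,z),4)
S=lambda x,y,z:np.round(atz('scene',125+x/3.8,160+y/3.8,z),4)
print('tab',T(473,364,.111),S(314,339,.111))
print('tab2',T(341,342,.111),S(455,321,.111)); print('tab3',T(207,318,.111),S(594,306,.111))
a,b=T(118,277,.022),T(538,350,.022);print('rack',a,b,np.degrees(np.arctan2(*(a-b)[1::-1])))
a,b=S(245,432,.022),S(706,382,.022);print('rackS',a,b,np.degrees(np.arctan2(*(b-a)[1::-1])))
print('knob',T(738,57,.216),'cap',T(716,365,.178), 'S cap',S(60,333,.178))
# depth-based tab top
for n in('top','scene'):
    P=cloud(n,f'{n}2.npz')
    m=(P[...,2]>.104)&(P[...,2]<.117)&(P[...,0]>.42)&(P[...,0]<.55)&(P[...,1]>-.25)&(P[...,1]<-.1)
    Q=P[m];print(n,len(Q),Q.min(0).round(4),Q.max(0).round(4),Q.mean(0).round(4))
```

```text
tab [ 0.4691 -0.1806  0.111 ] [ 0.4742 -0.18    0.111 ]
tab2 [ 0.4815 -0.1052  0.111 ] [ 0.4862 -0.1035  0.111 ]
tab3 [ 0.4951 -0.0284  0.111 ] [ 0.4997 -0.028   0.111 ]
rack [0.5323 0.0218 0.022 ] [ 0.4873 -0.2398  0.022 ] 80.23959764470247
rackS [ 0.4706 -0.2379  0.022 ] [0.519  0.0284 0.022 ] 79.69894030493144
knob [ 0.6223 -0.3059  0.216 ] cap [ 0.462 -0.297  0.178] S cap [ 0.4715 -0.2982  0.178 ]
top 139 [ 0.4635 -0.1939  0.1044] [ 0.4892 -0.1005  0.1159] [ 0.4747 -0.153   0.1102]
scene 157 [ 0.4633 -0.1964  0.104 ] [ 0.493  -0.1002  0.1158] [ 0.4781 -0.1518  0.1094]
```

Run:
```python
from h import *
T=lambda x,y,z:np.round(atz('top',295+x/3.7,190+y/3.7,z),4)
print('blue tab',T(527,578,.104),'pink',T(327,555,.104))
p,R=pose();print(p,delta(p,R,[.4715,-.1803,.20],down(-10)))
```

```text
blue tab [ 0.3492 -0.2081  0.104 ] pink [ 0.3615 -0.0956  0.104 ]
[ 0.40287911 -0.41147098  0.28657052] (array([  86.6,  196.6, -139.6]), array([-4.191e+01,  0.000e+00, -2.000e-02]))
```

move_arm([
  {"dp": [0.03,0.1966,-0.1396],"turn": [-41.9,0,0]},
  {"dp": [0.03,0.1966,-0.1396],"turn": [-41.9,0,0]},
  {"dp": [0.03,0.1966,-0.1396],"turn": [-41.9,0,0]},
  {"dp": [0.03,0.1966,-0.1396],"turn": [-41.9,0,0]},
  {"dp": [0.03,0.1966,-0.1396],"turn": [-41.9,0,0]},
  {"dp": [0.0866,0.1966,-0.1396],"turn": [-41.9,0,0]},
  {"dp": [0.0866,0.1966,-0.1396],"turn": [-41.9,0,0]},
  {"dp": [0.0866,0.1966,-0.1396],"turn": [-41.9,0,0]},
  {"dp": [0.0866,0.1966,-0.1396],"turn": [-41.9,0,0]},
], hand=0.05)

```text
time: 5.9
tool_pos: [0.4714, -0.1822, 0.2015]
tool_rot: [-0.42, 1.569, -0.597]
contact_force: [0.1, -0.4, 0.7]
opening: 0.05
```

Run:
```python
from h import *
p,R=pose();print(p,delta(p,R,[.4715,-.1803,.078],down(-10)))
for n in("scene",):
    q,d=robot.read_camera(n); np.savez(f"{n}3.npz",p=q,d=d)
crop('scene','scene3.npz',145,160,160,120,4.5,'pics/s3.png')
```

```text
[ 0.4713964  -0.18216411  0.20152672] (array([123.5,   2. ,  -0.4]), array([-0.15,  0.1 ,  0.05]))
```

View pics/s3.png

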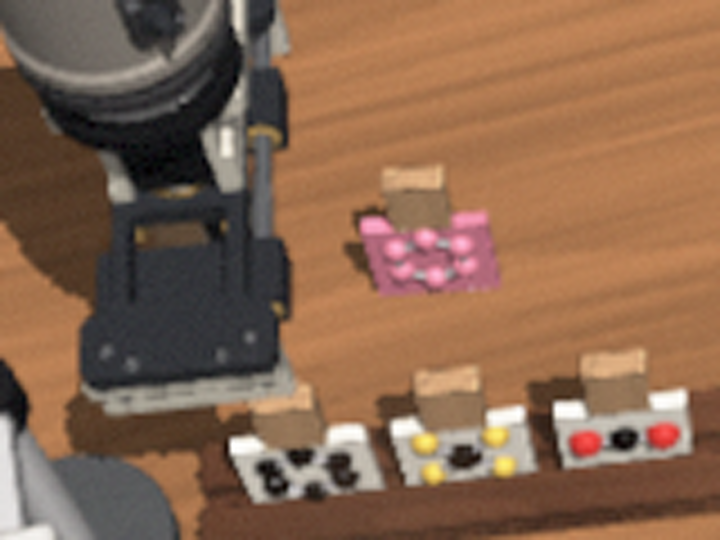

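move_arm([
  {"dp": [0.04,0,0],"turn": [0,0,0]},
  {"dp": [0.08,0,0],"turn": [0,0,0]},
  {"dp": [0.11,0,0],"turn": [0,0,0]},
  {"dp": [0.122,0,0],"turn": [0,0,0]},
  {"dp": [0.122,0,0],"turn": [0,0,0]},
  {"dp": [0.122,0,0],"turn": [0,0,0]},
])

```text
time: 6.55
tool_pos: [0.4717, -0.1823, 0.0798]
tool_rot: [-0.362, 1.568, -0.538]
contact_force: [-0.7, 0.3, 1.0]
opening: 0.0503
```

move_arm([
  {"dp": [0,0,0],"turn": [0,0,0]},
  {"dp": [0,0,0],"turn": [0,0,0]},
  {"dp": [0,0,0],"turn": [0,0,0]},
  {"dp": [0,0,0],"turn": [0,0,0]},
  {"dp": [0,0,0],"turn": [0,0,0]},
  {"dp": [0,0,0],"turn": [0,0,0]},
  {"dp": [0,0,0],"turn": [0,0,0]},
], hand=0.0, squeeze=25)

```text
time: 7.25
tool_pos: [0.4706, -0.1813, 0.0783]
tool_rot: [-0.589, 1.571, -0.765]
contact_force: [0.0, 0.7, 0.6]
opening: 0.0115
```

move_arm([
  {"dp": [-0.02,0,0],"turn": [0,0,0]},
  {"dp": [-0.04,0,0],"turn": [0,0,0]},
  {"dp": [-0.07,0,0],"turn": [0,0,0]},
  {"dp": [-0.1,0,0],"turn": [0,0,0]},
  {"dp": [-0.14,0,0],"turn": [0,0,0]},
  {"dp": [-0.18,0,0],"turn": [0,0,0]},
  {"dp": [-0.2,0,0],"turn": [0,0,0]},
  {"dp": [-0.2,0,0],"turn": [0,0,0]},
  {"dp": [-0.2,0,0],"turn": [0,0,0]},
  {"dp": [-0.2,0,0],"turn": [0,0,0]},
])

```text
time: 8.25
tool_pos: [0.4698, -0.1809, 0.2763]
tool_rot: [2.83, 1.567, 2.654]
contact_force: [-0.2, 0.0, -1.5]
opening: 0.011
```

Run:
```python
from h import *
p,R=pose();print(p)
for n in("scene","top"):
    q,d=robot.read_camera(n); np.savez(f"{n}4.npz",p=q,d=d)
crop('scene','scene4.npz',125,110,210,150,3.8,'pics/s4.png')
X=p+R@[-.019,0,0]
for n in('scene','top'): print(n,proj(n,X+[0,0,-.052]))
```

```text
[ 0.46976867 -0.18088913  0.27627478]
scene (np.float64(192.80804434696614), np.float64(213.85690192926097))
top (np.float64(437.50690291226937), np.float64(280.5711645779687))
```

View pics/s4.png

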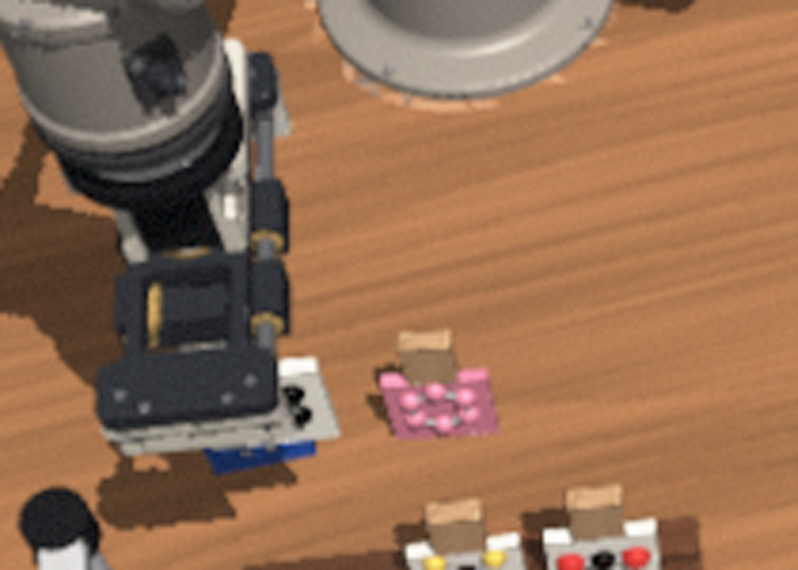

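Run:
```python
from h import *
for n in('top','scene'):
    P=cloud(n,f'{n}0.npz');im=np.load(f'{n}0.npz')['p'].astype(int)
    m=(P[...,2]>.262)&(P[...,0]>.40)&(P[...,0]<.6)&(P[...,1]>.3)&(P[...,1]<.5)
    sat=im.max(-1)-im.min(-1)
    m&=(sat<25)&(im.min(-1)>90)
    m=cv2.erode(m.astype(np.uint8),np.ones((3,3)))>0
    Q=P[m]
    for k in range(3):
        c=Q.mean(0);w=np.linalg.svd(Q-c)[2][2];w*=np.sign(w[2]);r=(Q-c)@w
        Q=Q[abs(r)<max(.003,1.5*r.std())]
    print(n,len(Q),c.round(4),w.round(4),r.std().round(5),'tilt',np.arccos(w[2]).round(3),'dir',np.degrees(np.arctan2(w[1],w[0])).round(1))
    rc=cv2.minAreaRect((Q[:,:2]*1000).astype(np.float32));print(rc)
    o=im.copy();o[m]=[255,0,0];
    v,u=np.where(m);o=o[v.min()-25:v.max()+35,u.min()-45:u.max()+45]
    cv2.imwrite(f'pics/{n}_m.png',cv2.resize(o[:,:,::-1].astype(np.uint8),None,fx=4,fy=4))
```

```text
top 682 [0.51   0.3555 0.2817] [ 0.0663 -0.2128  0.9748] 0.00132 tilt 0.225 dir -72.7
((512.1488647460938, 356.8170471191406), (48.02702713012695, 54.0366325378418), 16.742563247680664)
scene 513 [0.5172 0.3536 0.2807] [ 0.0974 -0.2032  0.9743] 0.00144 tilt 0.227 dir -64.4
((517.7464599609375, 354.6878662109375), (49.96128463745117, 51.06540298461914), 16.546892166137695)
```

View pics/top_m.png

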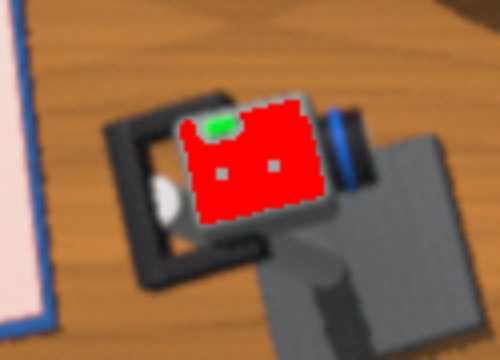

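View pics/scene_m.png

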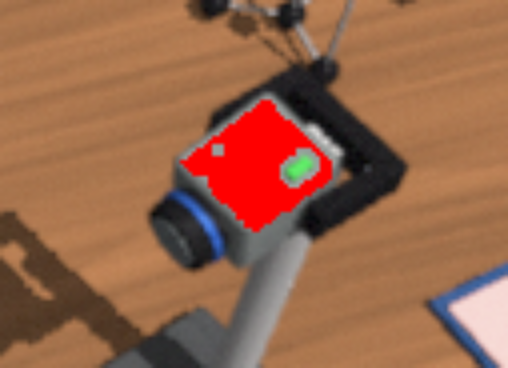

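```bash
cat > ov.py <<'E'
from h import *
yaw=np.radians(-73.2);s=.225
d=np.array([np.cos(yaw)*np.cos(s),np.sin(yaw)*np.cos(s),-np.sin(s)])
y=np.array([-np.sin(yaw),np.cos(yaw),0]);z=np.cross(d,y)
def frame(C): return C,d,y,z
def draw(n,C,l,rad,x0,y0,w,h,sc,out):
    im=np.load(f'{n}0.npz')['p'][y0:y0+h,x0:x0+w,::-1]
    im=cv2.resize(im,None,fx=sc,fy=sc,interpolation=cv2.INTER_CUBIC).copy()
    f=lambda X:tuple(int(round(a)) for a in ((np.array(proj(n,X))-[x0,y0]+.5)*sc))
    B=[C+a*.03*d+b*.027*y+c*.023*z for a in(-1,1) for b in(-1,1) for c in(-1,1)]
    for i in range(8):
        for j in range(i):
            if bin(i^j).count('1')==1: cv2.line(im,f(B[i]),f(B[j]),(0,255,255),1)
    L=C+l*d
    th=np.linspace(0,2*np.pi,40)
    cv2.polylines(im,[np.array([f(L+rad*(np.cos(t)*y+np.sin(t)*z)) for t in th])],True,(0,0,255),1)
    cv2.circle(im,f(L),2,(0,255,0),-1)
    cv2.imwrite(out,im)
E
python3 - <<'E'
from ov import *
T=lambda x,y,zz:atz('top',95+x/6-.5,220+y/6-.5,zz)
Ct=T(284,203,.2815);St=atz('scene',410+288/4.6-.5,120+147/4.6-.5,.2815);print(Ct,St)
C1=Ct-.023*z;C2=St-.023*z
draw('top',C1,.058,.017,95,220,100,85,7,'pics/ot.png')
draw('scene',C2,.058,.017,430,120,85,80,8,'pics/os.png')
E
```

```text
[0.51232974 0.3565851  0.2815    ] [0.51594181 0.3556744  0.2815    ]
```

View pics/ot.png

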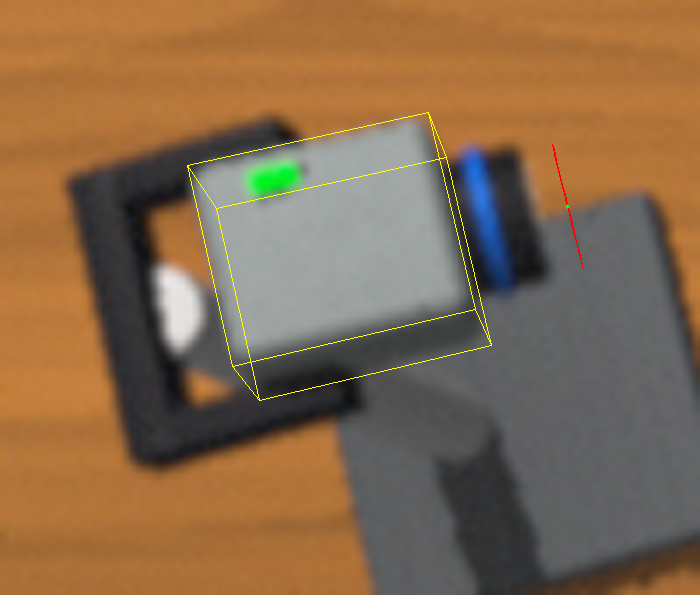

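View pics/os.png

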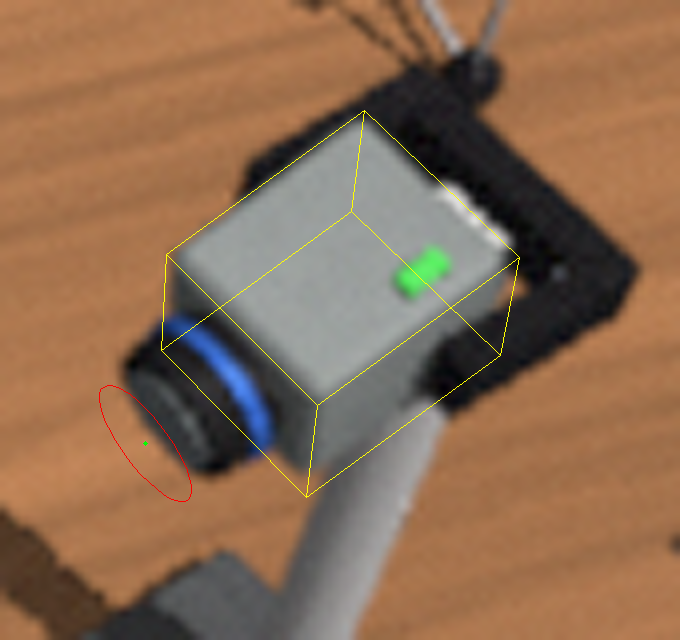

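Run:
```python
from ov import *
Ct=np.array([.5123,.3566,.282]);St=np.array([.5159,.3557,.282])
draw('top',Ct-.023*z,.0495,.017,95,220,100,85,7,'pics/ot2.png')
draw('scene',St-.023*z,.0495,.017,430,120,85,80,8,'pics/os2.png')
C=np.array([.5141,.3562,.282])-.023*z
L=C+.0495*d;G=L+.15*d;print('C',C,'lens',L,'target',G,'d',d,'z',z)
# tool: tile x=tool z=-d ; tool x=-z_lens
R2=np.stack([-z,np.cross(-d,-z),-d],1);print(np.linalg.det(R2))
tcp=G-R2@[.0393,0,0];print('tcp',tcp)
p,R=pose();print(p,delta(p,R,tcp,R2))
# via: turn in the yaw only, high
```

```text
C [0.51261685 0.36111243 0.25957974] lens [0.5265633  0.31491956 0.24853597] target [0.56882527 0.17494115 0.21507002] d [ 0.28174649 -0.9331894  -0.22310636] z [ 0.06448483 -0.21358407  0.97479411]
1.0000000000000002
tcp [0.57135953 0.16654729 0.25337942]
[ 0.46997531 -0.18094919  0.27650608] (array([ 23.4, 359.9,  39. ]), array([-116.35,   -8.12,   12.94]))
```

View pics/ot2.png

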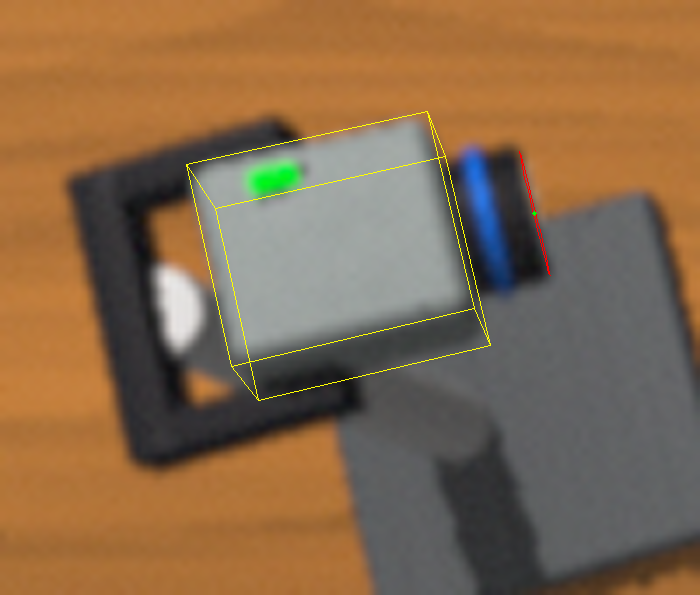

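View pics/os2.png

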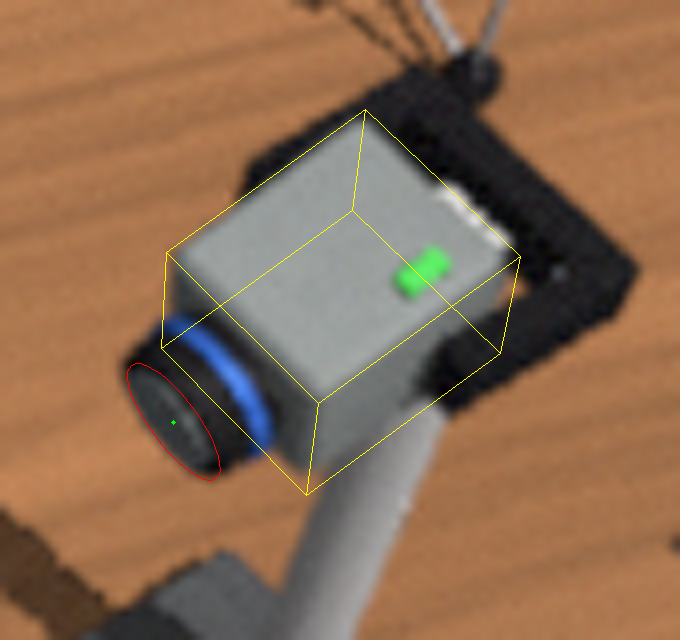

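move_arm([
  {"dp": [0,0.01,0.002],"turn": [-4,0,0]},
  {"dp": [0,0.025,0.004],"turn": [-10,0,0]},
  {"dp": [0,0.045,0.006],"turn": [-17,0,0]},
  {"dp": [0,0.07,0.008],"turn": [-25,0,0]},
  {"dp": [0,0.1,0.01],"turn": [-33,0,0]},
  {"dp": [0,0.13,0.012],"turn": [-41,0,0]},
  {"dp": [0,0.16,0.016],"turn": [-49,0,0]},
  {"dp": [0,0.19,0.02],"turn": [-57,0,0]},
  {"dp": [0,0.22,0.02],"turn": [-65,0,0]},
  {"dp": [0,0.24,0.02],"turn": [-72,0,0]},
])

```text
time: 9.35
tool_pos: [0.5322, 0.0534, 0.2769]
tool_rot: [1.845, 1.569, 2.932]
contact_force: [-0.0, -0.8, 0.1]
opening: 0.012
```

```bash
cat > tgt.py <<'E'
from ov import *
C=np.array([.5141,.3562,.282])-.023*z
L=C+.0495*d;G=L+.15*d
R2=np.stack([-z,np.cross(-d,-z),-d],1)
tcp=G-R2@[.0393,0,0]
E
python3 - <<'E'
from tgt import *
p,R=pose();print(p,delta(p,R,tcp,R2),robot.observe()['opening'],robot.observe()['qpos'].round(2))
E
```

```text
[0.53215581 0.05341374 0.27688804] (array([ 23.5,  17.9, 118.4]), array([-44.34, -12.22,   4.89])) 0.011950452084670184 [-0.04  0.33  1.41  0.    1.41 -1.13]
```

move_arm([
  {"dp": [0.003,0.003,0.02],"turn": [-7,-2,0.8]},
  {"dp": [0.007,0.006,0.04],"turn": [-14,-4,1.6]},
  {"dp": [0.011,0.009,0.06],"turn": [-22,-6,2.4]},
  {"dp": [0.015,0.012,0.08],"turn": [-29,-8,3.2]},
  {"dp": [0.018,0.0145,0.095],"turn": [-35,-9.7,3.9]},
  {"dp": [0.021,0.0165,0.107],"turn": [-40,-11,4.4]},
  {"dp": [0.0228,0.0175,0.115],"turn": [-43,-11.9,4.8]},
  {"dp": [0.0235,0.0179,0.1184],"turn": [-44.3,-12.2,4.9]},
  {"dp": [0.0235,0.0179,0.1184],"turn": [-44.3,-12.2,4.9]},
  {"dp": [0.0235,0.0179,0.1184],"turn": [-44.3,-12.2,4.9]},
])

```text
time: 10.35
tool_pos: [0.5721, 0.1641, 0.2543]
tool_rot: [-0.003, 1.347, 1.853]
contact_force: [0.3, 0.2, -0.1]
opening: 0.0117
```

Run:
```python
from tgt import *
p,R=pose();print(p,delta(p,R,tcp,R2),robot.observe()['opening'],robot.observe()['qpos'].round(2))
for n in("scene","top"):
    q,dd=robot.read_camera(n); np.savez(f"{n}5.npz",p=q,d=dd)
crop('scene','scene5.npz',320,100,210,150,3.8,'pics/s5.png')
crop('top','top5.npz',95,180,210,150,3.8,'pics/t5.png')
print('G proj',[(n,np.round(proj(n,G),1)) for n in('scene','top')])
```

```text
[0.5721122  0.16411388 0.25430591] (array([1.5, 0. , 2.3]), array([-0.46, -0.1 ,  0.14])) 0.011699510869996509 [ 0.03  0.47  1.27  0.22  1.46 -1.85]
G proj [('scene', array([388.9, 216.6])), ('top', array([249.5, 231.1]))]
```

View pics/s5.png

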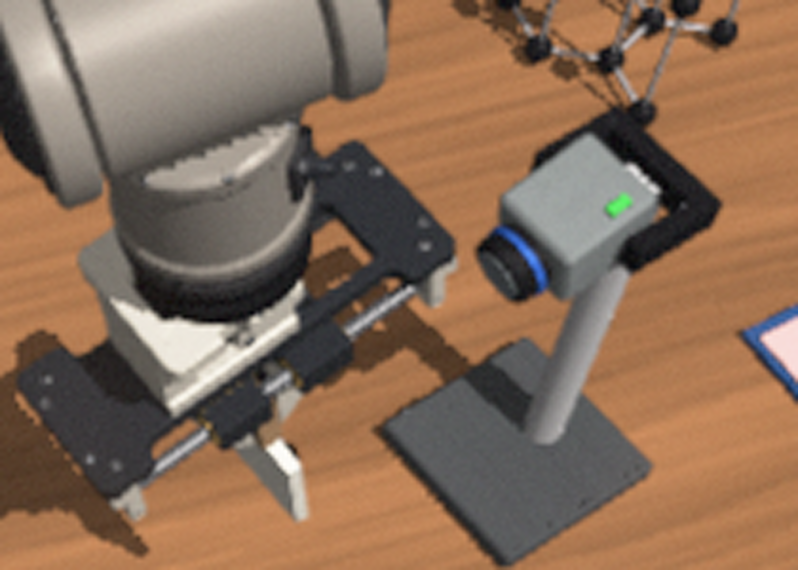

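View pics/t5.png

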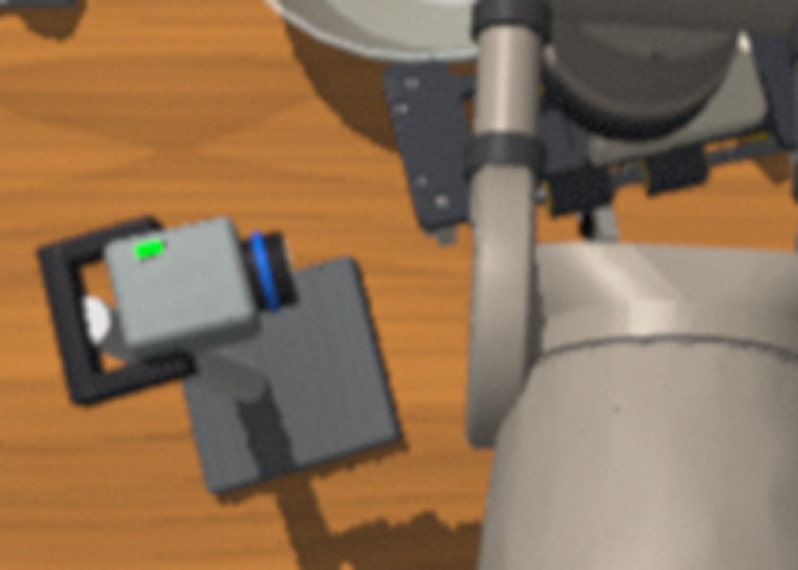

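Run:
```python
from tgt import *
p,R=pose();print(p,delta(p,R,tcp,R2),robot.observe()['opening'])
q,dd=robot.read_camera("scene"); np.savez("scene6.npz",p=q,d=dd)
p,R=pose();Gc=p+R@[.0393,0,0]
tx,ty,tz=R[:,2],R[:,1],-R[:,0]
Lf=np.stack([d,y,z],1);print('centre in lens',(Lf.T@(Gc-L)).round(4))
im=q[150:270,350:470,::-1];s=5;im=cv2.resize(im,None,fx=s,fy=s,interpolation=cv2.INTER_CUBIC)
f=lambda X:tuple(int(round(a)) for a in ((np.array(proj('scene',X))-[350,150]+.5)*s))
for sx in(-.004,.004):
    cv2.polylines(im,[np.array([f(Gc+sx*tx+a*.032*ty+b*.032*tz) for a,b in((-1,-1),(1,-1),(1,1),(-1,1))])],True,(0,255,255) if sx>0 else (0,0,255),1)
cv2.imwrite('pics/s6.png',im)
```

```text
[0.57214166 0.16410212 0.2547114 ] (array([1.9, 0.1, 2.2]), array([-0.44, -0.1 ,  0.18])) 0.011506712650708973
centre in lens [0.1522 0.0003 0.002 ]
```

View pics/s6.png

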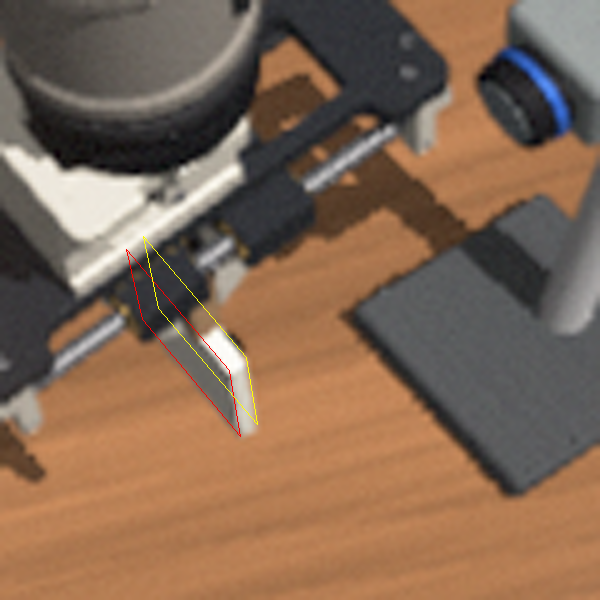

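move_arm([
  {"dp": [0.001,0,0.001],"turn": [0,0,0]},
  {"dp": [0.001,0,0.001],"turn": [0,0,0]},
  {"dp": [0.001,0,0.001],"turn": [0,0,0]},
  {"dp": [0.001,0,0.001],"turn": [0,0,0]},
  {"dp": [0.001,0,0.001],"turn": [0,0,0]},
])

```text
time: 11.0
tool_pos: [0.5719, 0.1655, 0.2539]
tool_rot: [-0.006, 1.347, 1.85]
contact_force: [0.5, -0.9, -1.7]
opening: 0.0119
```

Run:
```python
from tgt import *
q,dd=robot.read_camera("scene"); cv2.imwrite('pics/s7.png',q[:,:,::-1])
s=robot.observe();p,R=pose();print(s['time'],s['opening'],abs(s['qvel']).max())
print(delta(p,R,tcp,R2),(np.stack([d,y,z],1).T@(p+R@[.0393,0,0]-L)).round(4))
```

```text
11.05 0.011823785702314116 0.0018765657359580356
(array([0.7, 0.3, 1.1]), array([-0.39, -0.08,  0.18])) [0.1511 0.0004 0.0007]
```

View pics/s7.png

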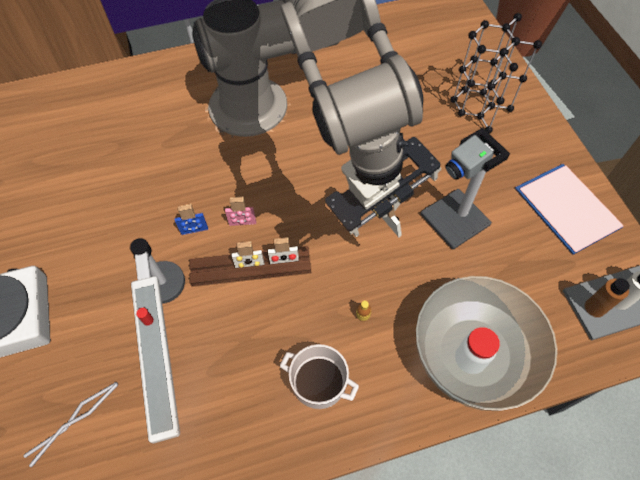

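```bash
python3 -c "
from cell import robot
print(robot.hand_in()); s=robot.observe(); print(s['time'],s['tool_pos'],s['opening'])"
```

```text
the job is handed in; nothing more can be done
None
the job is handed in; nothing more can be done
```

I swung the lamp about 1.45 rad by its red knob. Then I lifted the ring tile out of the rack by its tab with a 25 N grip and held it in front of the inspection camera. I handed the job in at 11.05 s; no verdict was reported.

**Last checks:**
- **Tile position:** by my estimate the panel middle was 151 mm in front of the lens and within 1 mm of its line of sight. This assumes the tile had not moved in the fingers since the grasp. The tile outline drawn from that estimate fitted the scene picture within a few millimetres.
- **Tile attitude:** the tool was within about 0.5° of the target, with the balls to the lens and the tab up.
- **Hold:** the arm was nearly still (joint speeds under 0.002 rad/s) and the fingers were 11.8 mm apart on the 12 mm tab.
- **Surroundings:** in the last picture the lamp was clear of the rack. The other two tiles, bottle, pot and camera looked unmoved, by eye only.

**What disagreed or was not checked:**
- The two cameras differed by 4–8 mm in x, more than their stated 2 mm. I averaged them, using the gripper's position on the knob as a check, so the lens estimate is good to about 3 mm.
- The spacing between tiles measured about 77 mm instead of the stated 80 mm. I did not follow this up.
- In the last picture the arm hid the beaker. I did not check it again, though the arm passed well above it with no sign of contact.

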